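# Push a plastered roll up the carving cradle's ramp to its stop

### The job

Push the plastered roll up the ramp of the plywood carving cradle, over the crest and onto the grey felt pad until it lies square and fully home against the black rubber stop, then take the hand away and leave it resting there. Push it steadily and gently from behind with the fingers, staying behind it all the way so that it never runs free on the slope, and do not pinch or lift it or let either end leave the boards. Leave the other things on the bench where they are.

Things in the scene. Friction and masses are not known exactly. Their poses are not given: they have to be found in the camera images.
- roll: Cylinder of rigid foam with a cream-white plaster skin, yellow foam at both ends; 76 mm diameter, 120 mm long, 0.2 to 0.45 kg, dry and fairly slippery (friction about 0.35). Origin: its very centre; its own y axis is the cylinder's axis (x and z turn as it rolls). It starts lying across the level apron below the ramp, axis along the cradle's y. On the ramp it rolls back if nothing holds it from behind.
- cradle: Plywood carving cradle, 400 x 149 mm, does not move. Origin: centre of its underside, on the bench. x points uphill to the stop, z up. In mm along x: front lip -200 to -188, top 26 above the bench; level apron to -85, 18 high; ramp from -85 (18 high) to the crest at +75 (43 high), 9 degrees; felt pad dipping 6 degrees to the stop's face at +144; stop board and blocks to +198, top 88 high.
- ramp: The ramp's flat plywood deck, part of the cradle, 162 mm long. Origin: middle of its foot, on the upper surface; x points up the slope, z square to the deck. Wooden cheeks 12 mm thick, 62 mm and more either side of the middle, run along apron, ramp and pad, standing 26 mm above apron and ramp: the channel between them, 125 to 127 mm wide, guides the roll; pushed far off its middle it slews and may wedge there.
- crest (a point): Middle of the crest, the ridge where ramp and felt pad meet, on the surface, 43 mm above the bench. Once its centre is past the crest the roll sinks 3 mm onto the pad and leans on the stop by itself.
- seat (a point): Where the roll's centre is when home: lying on the grey felt pad and touching the upright black rubber stop; 78 mm above the bench, at x = +106 mm of the cradle.
- spatula: Loose filling spatula with an orange handle, 200 mm long, lying beside the cradle. Leave alone.
- sanding_block: Loose cork sanding block, 100 x 60 x 35 mm, beside the cradle. Origin under its centre. Leave alone.
- spare_core: Loose bare yellow foam core standing on end, 70 mm in diameter, 80 mm high, beside the cradle's upper end. Origin under its centre. Not the one to push. Leave alone.
- filler_tub: Loose white tub of filler with a blue cap, 84 mm in diameter, 85 mm high. Origin under its centre. Leave alone.
- paint_tin: Loose paint tin with a red label, 80 mm in diameter, 100 mm high. Origin under its centre. Leave alone.
- cartridge: Loose sealant cartridge standing upright, white and orange, 48 mm in diameter, 240 mm high with its nozzle. Origin under its centre. Leave alone.
- plaster_bowl: Loose green mixing bowl, 120 mm across the rim, 55 mm high. Origin under its centre. Leave alone.
Not all that is in view belongs to the job. Leave any orange or pink look-alike of the roll alone.

How it is judged (in metres and radians):
On the way, in this order (a step that is already met when the one before it is completed fails the run):
1. the roll is on the ramp, on its way up, its weight on the deck (x of roll in the frame of ramp above 0.03 m and x of roll in the frame of cradle below 0.06 m and contact force between roll and ramp above 0.05 N), for 0.1 s.
2. the roll lies home on the pad against the stop (x of roll in the frame of cradle between 0.1 and 0.112 m and y of roll in the frame of cradle between -0.01 and 0.01 m and z of roll in the frame of cradle between 0.073 and 0.084 m and angle between the y axis of roll and the y axis of cradle, either way round below 0.08 rad), for 0.2 s.
At the end, for the whole second after the job is handed in: The roll rests on the felt pad against the rubber stop, carried by the cradle alone: its centre within 6 mm of home along the cradle, 10 mm sideways, 5 mm in height, its axis square within 0.08 rad. The bystanders are within 20 mm of where they stood, untipped (all of step 2 and linear speed of roll below 0.02 m/s and angular speed of roll below 0.3 rad/s and contact force between roll and cradle above 0.3 N and not (distance of any of spatula, sanding_block, spare_core, filler_tub, paint_tin, cartridge, plaster_bowl from where it was at the start of the episode above 0.02 m or angle between any of spatula, sanding_block, spare_core, filler_tub, paint_tin, cartridge, plaster_bowl's own z axis and vertical above 0.3 rad)); the robot touches nothing.
It fails at once if the roll is lifted off the boards, or one end of it tipped up (more than 8 mm off, or more than 0.12 rad) ((x of roll in the frame of ramp above -0.005 m and z of roll in the frame of ramp above 0.046 m) or (x of roll in the frame of ramp below -0.005 m and z of roll in the frame of cradle above 0.064 m) or angle between roll's own y axis and vertical below 1.45 rad or angle between roll's own y axis and vertical above 1.69 rad).
It fails at once if the roll runs free on the ramp, up or down: faster than 0.15 m/s with no finger touching it (x of roll in the frame of ramp above 0.015 m and x of roll in the frame of cradle below 0.068 m and linear speed of roll above 0.15 m/s and contact force between the fingers and roll below 0.02 N).
It fails at once if the roll's plaster skin is pressed harder than 25 N by the hand (contact force between the fingers and roll above 25 N).
It fails at once if the roll is taken between the fingers (the grasp point comes inside it, within 36 mm of its centre) (distance between the grasp point and roll below 0.036 m).
It fails at once if a bystander is shoved more than 20 mm or tipped (distance of any of spatula, sanding_block, spare_core, filler_tub, paint_tin, cartridge, plaster_bowl from where it was at the start of the episode above 0.02 m or angle between any of spatula, sanding_block, spare_core, filler_tub, paint_tin, cartridge, plaster_bowl's own z axis and vertical above 0.3 rad).
It also fails if it takes over 35 s, if anything falls off the work surface, if the arm or the gripper's body presses on something with over 40 N, if the wrist force passes 120 N, or if a joint passes its speed limit or range.

### The arm

A 6-joint arm with a two-finger parallel gripper is mounted at the origin on the work surface. World frame = base frame: x ahead of the robot, y to its left, z up, the work surface at z = 0. Lengths are in mm, angles in rad, forces in N, time in s.
With the tool pointing down it reaches from about 300 to 775 mm from the base axis. Payload 14.6 kg.
Tool frame: the origin (TCP) lies at the very end of the fingers, on their centre line; the grasp point (between the pads) lies 19 mm behind it (grip_point_offset is the distance from the TCP to the grasp point, in mm); z points along the fingers, y is the line along which they close (so a half turn about z gives the same grasp; the last joint's range is limited). The gripper opens to 94 mm and grips with 3 to 60 N. Pads are 16 mm wide; open, the fingers measure 119 mm over their backs; the gripper's body (75 mm by 177 mm) begins 78 mm behind the grasp point.
Start: joints at [1.245, 0.3, 1.521, -0, 1.321, -0.067], TCP at [140.754, 531.674, 205.446] pointing down, gripper open.
Joint ranges: [-3.03, 3.03], [-0.79, 2.21], [0.23, 2.52], [-1.04, 4.18], [0, 3.07], [-2.55, 2.55]. Speed limits (rad/s): [2.22, 2.22, 2.57, 3.14, 3.14, 3.14].

### API

Orientations are given as [roll, pitch, yaw] about the fixed x, y, z axes, in that order (R = Rz(yaw) Ry(pitch) Rx(roll)).
In Python, from cell import read_state, camera, camera_info, sign_off, grip_point_offset gives the robot as it stands.
- The arm moves only by the shell command python3 -m handwheel 'ROWS' [FORCE]. ROWS is text: rows parted by semicolons, each of 5 numbers parted by spaces: the shift along the world's x, y, z in units of 40 mm (1.0 is 40 mm), then the turn about the world's z in units of 5 degrees (1.0 is 5 degrees), then the closure, from 0 (fully open) to 1 (shut). In form: dx dy dz yaw gripper; .... A call has 1 to 12 rows; each row shifts and turns the commanded pose from where the row before left it; what a row does not reach is not made up. A row lasts 1/12 s, in which the tool goes at most 41.7 mm and 7.16 degrees, less where a joint would pass 70% of its speed; a pose out of reach is approached as far as the arm can. A call is refused whole if a number of a shift passes 1 or a number of a turn 1, either way. A call with a gripper value outside its range is refused whole. The fingers move at their own pace and stop on an object; FORCE is the grip in N (left out, the last holds). Time passes only in rows, so rows that do not move let the fingers close. It gives the time, the measured TCP pose, the force, the opening and the grip force at its end, in the units of the state.
- read_state(): the state, without advancing time (a new reading comes with each control period).
- camera(name): name is "scene" or "side" or "wrist"; returns (picture, depth): 384x512x3 uint8, red, green, blue; 384x512 float32, mm along the optical axis (not along the pixel's ray), 0 where there is no reading.
- camera_info(name): a dict with "intrinsics" (3x3 intrinsics, pixels), "world_from_camera" (4x4, takes a point from camera to world coordinates). Camera axes: x right, y down, z forward; pixel columns grow to the right and rows downward; lengths in mm; the calibration is good to about 2 mm. A picture is of the moment at which its call begins: read the wrist's pose just before it. camera_info takes no time and is no camera call; for the wrist camera it gives the pose at the moment of the call.
- sign_off(): hands the job in; it is judged then, once.
The state is a dict: "clock": time; "joints": joint angles; "qd": joint speeds; "effort": joint torques, N m; "eef_pos": TCP position; "eef_rot": TCP orientation; "wrist_force": force on the tool from outside, world axes, zero at the start; "moment": the same for the moment, N m; "finger_gap": finger opening in mm; "finger_force": force on a finger pad.
Only numpy, scipy, OpenCV 4.12 (cv2) and the standard library are available. Lean on these libraries where they do the work, as an engineer would, in place of code of your own. Each camera call takes 0.05 s, during which the arm holds its last target. There are 200 camera calls.

## Working session

There is one attempt and no reset: what is moved stays moved. The work goes in short steps, Python scripts to look and compute and a shell command to move; the robot and the scene stay as the last step left them, time stands still between calls to the robot, and variables do not carry over. Pictures are saved under pics/ and viewed, at most 10 in all, crops included, and the job is handed in when it is done.

```bash
ls; mkdir -p pics
python3 - <<'E'
from cell import *
import cv2,numpy as np
s=read_state(); print(s); print(grip_point_offset)
ims=[]
for n in("scene","side"):
    p,d=camera(n); np.savez(f"pics/{n}.npz",p=p,d=d); cv2.imwrite(f"pics/{n}.png",p[:,:,::-1])
    i=camera_info(n); print(n,np.round(i["intrinsics"],1).tolist(),np.round(i["world_from_camera"],3).tolist())
E
```

```text
pics
{'clock': 0.0, 'joints': array([ 1.24542472e+00,  3.00449625e-01,  1.52159489e+00, -1.39530160e-05,
        1.32071753e+00, -6.65978293e-02]), 'qd': array([-0.00055402, -0.00043415, -0.0016993 ,  0.000195  ,  0.00182127,
       -0.00035729]), 'effort': array([-7.92906267e-04, -5.31806481e+01, -3.52734804e+01,  7.08226603e-02,
        2.43505149e-02, -1.13238042e-05]), 'eef_pos': array([140.66001207, 531.42625533, 204.89227402]), 'eef_rot': array([-3.14042495e+00, -6.43367123e-05,  2.88282230e+00]), 'wrist_force': array([ 0.3376004 ,  0.13883156, -1.02833577]), 'moment': array([-0.00307486, -0.01911893,  0.01346612]), 'finger_force': 0.0, 'finger_gap': 93.44655793614587}
18.8
scene [[374.3, 0.0, 256.7], [0.0, 374.3, 191.0], [0.0, 0.0, 1.0]] [[-0.728, 0.576, -0.372, 930.386], [0.686, 0.603, -0.408, 410.86], [-0.011, -0.552, -0.833, 1008.523], [0.0, 0.0, 0.0, 1.0]]
side [[418.2, 0.0, 252.9], [0.0, 418.2, 198.2], [0.0, 0.0, 1.0]] [[0.965, -0.125, 0.23, 239.328], [-0.261, -0.481, 0.837, -948.595], [0.006, -0.868, -0.497, 639.231], [0.0, 0.0, 0.0, 1.0]]
```

View pics/scene.png

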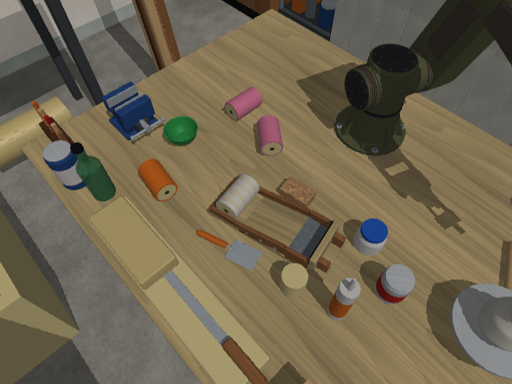

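View pics/side.png

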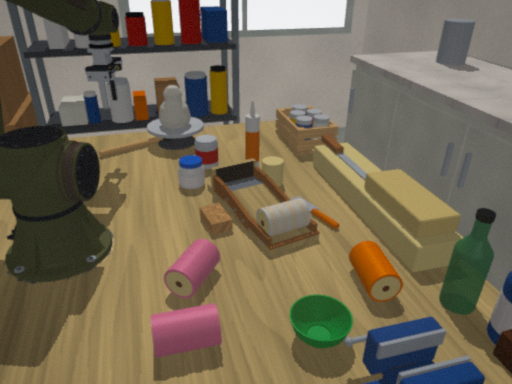

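The scene view shows these candidates: the cream roll at (238,196), pink ones at (244,103) and (269,135), an orange one at (157,179), and the yellow spare core at (294,278). I choose the cream one lying in the cradle. The side view has it at (285,217).

```bash
cat > h.py <<'E'
import numpy as np,cv2
from cell import *
def cloud(d,info):
    K=info["intrinsics"];T=info["world_from_camera"]
    v,u=np.mgrid[:d.shape[0],:d.shape[1]]
    P=np.stack([(u-K[0,2])*d/K[0,0],(v-K[1,2])*d/K[1,1],d],-1)
    return P@T[:3,:3].T+T[:3,3]
E
python3 - <<'E'
from h import *
tops=[]
for n in("scene","side"):
    z=np.load(f"pics/{n}.npz"); P=cloud(z["d"],camera_info(n)); p=z["p"]
    ok=z["d"]>0
    if n=="scene": print([np.round(P[v,u]).tolist() for u,v in [(238,196),(308,236),(294,274),(180,130),(268,135)]])
    X=P[ok];C=p[ok]
    # top-down 1.5 mm/px : x 250..700 right, y up
    m=(X[:,2]>-10)&(X[:,2]<260)
    X=X[m];C=C[m]; o=np.argsort(X[:,2]);X=X[o];C=C[o]
    img=np.zeros((400,400,3),np.uint8)
    x=((X[:,0]-200)/1.5).astype(int);y=((400-X[:,1])/1.5).astype(int)
    k=(x>=0)&(x<400)&(y>=0)&(y<400)
    for dx in(0,1):
        for dy in(0,1): img[np.clip(y[k]+dy,0,399),np.clip(x[k]+dx,0,399)]=C[k]
    tops.append(img)
    for nm,msk in(("cream",None),):
        g=p.astype(int); 
        cr=(g.min(-1)>130)&(g[...,0]-g[...,2]<60)&(P[...,2]>30)&(P[...,2]<100)&ok
        num,l,st,c=cv2.connectedComponentsWithStats(cr.astype(np.uint8))
        for i in range(1,num):
            if st[i,4]>80: q=P[l==i]; print(n,c[i].round(),st[i,4],q.mean(0).round(),q.min(0).round(),q.max(0).round())
cv2.imwrite("pics/top.png",np.hstack(tops)[:,:,::-1])
s=cv2.imread("pics/scene.png")[160:280,190:360]; cv2.imwrite("pics/crop.png",cv2.resize(s,None,fx=4.5,fy=4.5,interpolation=cv2.INTER_CUBIC))
E
```

```text
[[573.0, -62.0, 94.0], [498.0, 151.0, 41.0], [624.0, 212.0, 84.0], [504.0, -459.0, 12.0], [334.0, -183.0, 75.0]]
scene [241. 194.] 547 [558. -65.  87.] [ 494. -104.   60.] [617. -34.  98.]
scene [376. 245.] 82 [389. 303.  57.] [352. 278.  35.] [407. 316.  65.]
scene [401. 280.] 271 [446. 410.  98.] [408. 370.  85.] [476. 441. 100.]
scene [493. 290.] 290 [286. 586.  74.] [256. 543.  70.] [316. 622.  79.]
scene [481. 347.] 1563 [433. 631.  74.] [374. 534.  69.] [470. 710.  80.]
side [353.  41.] 124 [1949. 2267.   70.] [1861. 2236.   31.] [2043. 2295.   99.]
side [285.  45.] 848 [1377. 2267.   64.] [1010. 2224.   30.] [1845. 2303.  100.]
side [140.  55.] 86 [ 278. 2263.   38.] [ 118. 2239.   30.] [ 437. 2290.   48.]
side [155. 127.] 160 [280. 632.  74.] [250. 544.  69.] [312. 719.  95.]
side [194. 125.] 158 [429. 617.  73.] [376. 534.  70.] [463. 712.  77.]
side [354. 165.] 150 [861. 121.  78.] [849.  41.  72.] [879. 203.  82.]
side [284. 207.] 372 [559. -88.  92.] [ 499. -113.   48.] [619.  11.  97.]
```

View pics/top.png

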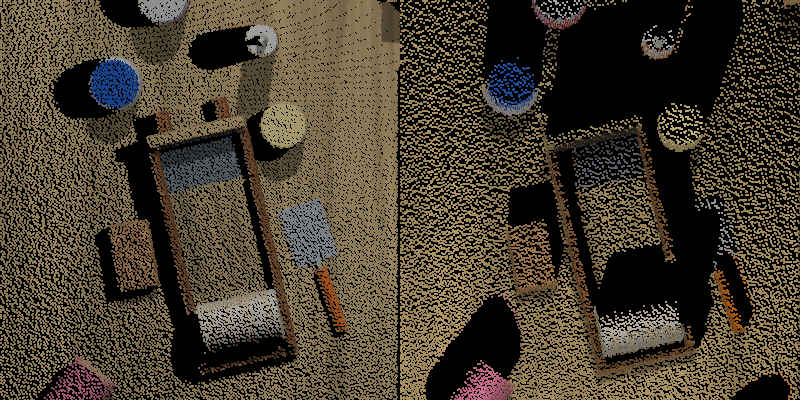

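View pics/crop.png

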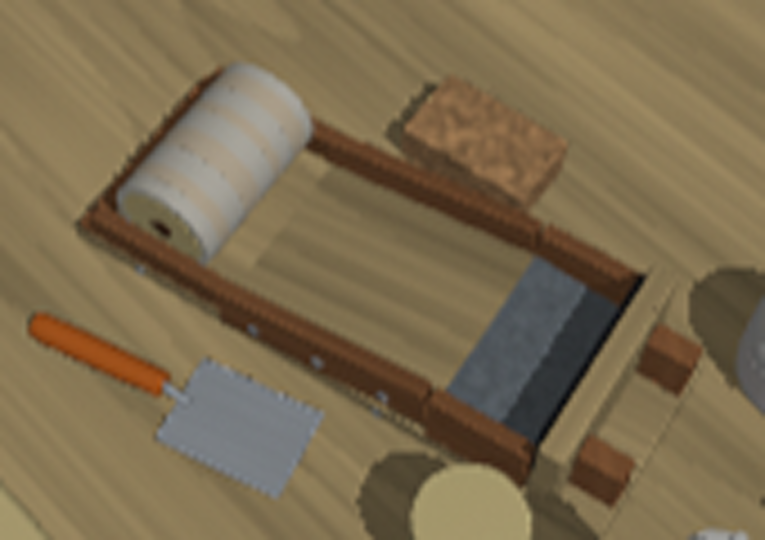

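The crop confirms the choice: the cream roll with yellow ends lies in the cradle below the ramp, axis across, and the felt and stop are at the far (+y) end. Next I fit the cradle frame and the roll.

Run:
```python
from h import *
Q=[];R=[];S=[]
for n in("scene","side"):
    z=np.load(f"pics/{n}.npz"); P=cloud(z["d"],camera_info(n)); g=z["p"].astype(int)
    hsv=cv2.cvtColor(z["p"],cv2.COLOR_RGB2HSV).astype(int)
    box=(P[...,0]>400)&(P[...,0]<640)&(P[...,1]>-170)&(P[...,1]<260)&(z["d"]>0)
    br=box&(hsv[...,0]<14)&(hsv[...,1]>100)&(hsv[...,2]<150)&(P[...,2]>25)&(P[...,2]<75)
    q=P[br]; e=np.array([-.22,.975]); a=q[:,:2]@e; b=q[:,:2]@np.array([-.975,-.22])
    print(n,"brown",len(q),"perp percentiles",np.percentile(b,[1,25,50,75,99]).round())
    bm=(b.max()+b.min())/2
    bm=-450 if 0 else (np.percentile(b,2)+np.percentile(b,98))/2
    for s in(b<bm-45,b>bm+45):
        qq=q[s&(np.abs(b-bm)<90)]
        if len(qq)<10: continue
        vx,vy,x0,y0=cv2.fitLine(qq[:,:2].astype(np.float32),cv2.DIST_HUBER,0,.01,.01).ravel()
        print("  cheek ang",np.degrees(np.arctan2(vy,vx))%180,len(qq),x0,y0, "x at y=0:",x0-y0*vx/vy)
    cr=box&(g.min(-1)>120)&(g[...,0]-g[...,2]<60)&(P[...,1]<0)&(P[...,2]>50)&(P[...,2]<100)
    c=P[cr]; print("  roll",len(c))
    top=c[c[:,2]>88]; print("  roll top mean",top.mean(0).round(1)); 
    (cx,cy),wh,an=cv2.minAreaRect(c[:,:2].astype(np.float32)); print("  rect",cx,cy,wh,an)
    t=box&(P[...,2]>80)&(P[...,1]>120)&(P[...,0]<580); k=P[t]
    print("  stop rect",cv2.minAreaRect(k[:,:2].astype(np.float32)),np.median(k[:,2]),len(k))
    np.savez(f"pics/c_{n}.npz",q=q,c=c,k=k)
```

```text
scene brown 1468 perp percentiles [-602. -600. -580. -463. -454.]
  cheek ang 102.97958 795 598.3698 72.42025 x at y=0: 615.06213
  cheek ang 102.85442 520 459.35782 64.10194 x at y=0: 473.98547
  roll 703
  roll top mean [560.6 -76.5  93.1]
  rect 557.4248657226562 -71.7283935546875 (120.82649230957031, 53.92890930175781) 12.729609489440918
  stop rect ((478.92230224609375, 206.4239044189453), (73.03515625, 172.1719207763672), 79.08708953857422) 88.76417078975987 419
side brown 440 perp percentiles [-597. -586. -456. -450. -447.]
  cheek ang 103.25927 138 583.2256 87.3761 x at y=0: 603.8148
  cheek ang 103.69395 274 455.08948 29.722977 x at y=0: 462.33182
  roll 474
  roll top mean [557.6 -87.9  92.1]
  rect 558.6183471679688 -85.31603240966797 (120.7910385131836, 50.49612045288086) 11.61382007598877
  stop rect ((490.2874755859375, 199.0498809814453), (147.81199645996094, 28.236923217773438), 12.565301895141602) 87.28645360942153 240
```

```bash
python3 -m handwheel '.45 -.7 0 -.52 .35;.45 -.7 0 -.52 .35;.45 -.7 0 -.52 .35;.45 -.7 0 -.52 .35;.45 -.7 0 -.52 .35;.45 -.7 0 -.52 .35;.45 -.7 0 -.52 .35;.45 -.7 0 -.52 .35;.45 -.7 0 -.52 .35;.45 -.7 0 -.52 .35;.45 -.7 0 -.52 .35;.45 -.7 0 -.52 .35' 10
python3 -m handwheel '.45 -.7 0 -.52 .35;.45 -.7 0 -.52 .35;.45 -.7 0 -.52 .35;.45 -.7 0 -.52 .35;.45 -.7 0 -.52 .35;.45 -.7 0 -.52 .35;.45 -.7 0 -.52 .35;.45 -.7 0 -.52 .35;.45 -.7 0 -.52 .35;.45 -.7 0 -.52 .35;.4 -.7 0 -.52 .35;0 0 0 0 .35'
```

```text
clock: 1.1
eef_pos: [357.2, 194.1, 205.4]
eef_rot: [-3.142, -0.0, 2.336]
wrist_force: [0.1, 0.9, 0.7]
finger_gap: 60.5
finger_force: 0.0
clock: 2.1
eef_pos: [554.0, -116.4, 204.4]
eef_rot: [-3.141, 0.0, 1.833]
wrist_force: [-0.2, -0.1, -0.0]
finger_gap: 61.1
finger_force: 0.0
```

```bash
python3 -m handwheel '.25 -.43 0 -.42 .35;.24 -.43 0 0 .35;0 0 0 0 .35;0 0 0 0 .35'
python3 - <<'E'
from h import *
i=camera_info("wrist"); p,d=camera("wrist"); s=read_state(); print(s["eef_pos"],s["eef_rot"])
cv2.imwrite("pics/wrist1.png",p[:,:,::-1]); P=cloud(d,i); np.savez("pics/wrist1.npz",p=p,P=P,d=d)
g=p.astype(int); u=np.array([-.2233,.9748]);v=np.array([-.9748,-.2233])
for z0,z1 in((50,100),(85,100),(93,100)):
    cr=(d>0)&(g.min(-1)>110)&(g[...,0]-g[...,2]<70)&(P[...,2]>z0)&(P[...,2]<z1)
    c=P[cr]; 
    if len(c)>20:
        print(z0,len(c),"s",np.percentile(c[:,:2]@u,[1,50,99]).round(1),"l",np.percentile(c[:,:2]@v,[1,50,99]).round(1),cv2.minAreaRect(c[:,:2].astype(np.float32)),c[:,2].max())
E
```

```text
clock: 2.43
eef_pos: [572.1, -146.7, 204.8]
eef_rot: [-3.141, -0.001, 1.802]
wrist_force: [-0.6, 0.4, -0.2]
finger_gap: 61.0
finger_force: 0.0
[ 571.95767831 -146.17014902  205.00443868] [-3.14085088e+00 -6.52173368e-04  1.80260841e+00]
50 10286 s [-337.6 -202.5 -170.5] l [-765.2 -529.  -467.5] ((579.5685424804688, -102.2643814086914), (136.63401794433594, 477.4188232421875), 87.16262817382812) 97.20250198133806
85 8071 s [-231.4 -205.3 -181.2] l [-585.  -526.5 -467.5] ((559.28271484375, -83.80436706542969), (120.2840347290039, 53.911563873291016), 12.5810546875) 97.20250198133806
93 3897 s [-220.4 -206.6 -192.8] l [-585.1 -526.5 -467.5] ((559.47509765625, -84.98929595947266), (120.12257385253906, 33.29194641113281), 11.924107551574707) 97.20250198133806
```

View pics/wrist1.png

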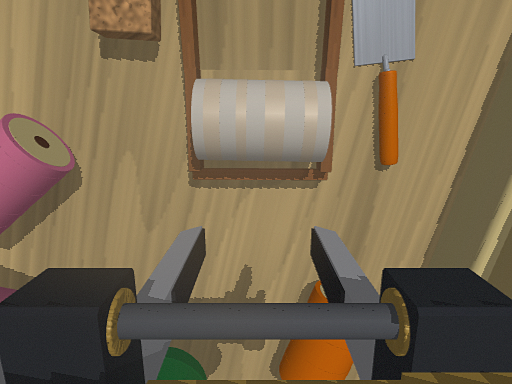

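The wrist view shows the roll centred in the channel at (262,120), with the lip just behind it at row 173 and the fingers clear at the back. I refine the lip and cheeks from this view.

Run:
```python
from h import *
z=np.load("pics/wrist1.npz");P=z["P"];d=z["d"];h=cv2.cvtColor(z["p"],cv2.COLOR_RGB2HSV).astype(int)
u=np.array([-.2233,.9748]);v=np.array([-.9748,-.2233])
s=P[...,:2]@u;l=P[...,:2]@v
m=(d>0)&(P[...,2]>15)&(P[...,2]<60)&(h[...,0]<14)&(h[...,1]>90)&(h[...,2]<170)&(l>-620)&(l<-430)&(s<-100)
lip=m&(abs(l+526)<40)
print("lip",lip.sum(),np.percentile(s[lip],[2,50,98]).round(1),np.percentile(P[...,2][lip],[5,50,95]).round(1))
for sg in(-1,1):
    k=m&(sg*(l+526)>50)&(s>-200)&(P[...,2]>38)
    L=l[k];q=P[k][:,:2]; vx,vy=cv2.fitLine(q.astype(np.float32),cv2.DIST_HUBER,0,.01,.01).ravel()[:2]
    print(sg,k.sum(),np.percentile(L,[2,50,98]).round(1),np.degrees(np.arctan2(vy,vx))%180)
t=s@np.ones(1) if 0 else None
```

```text
lip 467 [-506.4 -264.8 -258.3] [25.7 27.  46. ]
-1 1019 [-600.1 -594.9 -588.8] 105.65663
1 672 [-463.1 -456.6 -452. ] 100.48435
```

```bash
python3 -m handwheel '0 0 -.7 0 .35;0 0 -.7 0 .35;0 0 -.7 0 .35;0 0 -.7 0 .35;0 0 -.6 0 .35;0 0 -.4 0 .35;0 0 -.3 0 .35;0 0 -.1 0 .35;0 0 0 0 .35'
python3 -m handwheel '-.022 .098 0 0 .35;-.022 .098 0 0 .35;-.022 .098 0 0 .35;-.011 .049 0 0 .35;-.011 .049 0 0 .35;-.011 .049 0 0 .35;-.011 .049 0 0 .35'
```

```text
clock: 3.23
eef_pos: [572.1, -146.1, 37.2]
eef_rot: [-3.141, -0.0, 1.803]
wrist_force: [0.1, -0.4, 0.2]
finger_gap: 61.0
finger_force: 0.0
clock: 3.82
eef_pos: [568.0, -127.0, 37.6]
eef_rot: [3.141, 0.0, 1.802]
wrist_force: [0.2, 0.2, 1.0]
finger_gap: 61.0
finger_force: 0.1
```

```bash
python3 -m handwheel '-.011 .049 0 0 .35;-.017 .073 0 0 .35;-.017 .073 0 0 .35;-.017 .073 0 0 .35;-.017 .073 0 0 .35;-.017 .073 0 0 .35;-.017 .073 0 0 .35;-.017 .073 0 0 .35;-.017 .073 0 0 .35;-.017 .073 0 0 .35;-.017 .073 0 0 .35;-.017 .073 0 0 .35'
python3 - <<'E'
from h import *
cat='''
def roll(cam="scene"):
    i=camera_info(cam);p,d=camera(cam);P=cloud(d,i);g=p.astype(int);s=P[...,:2]@np.array([-.2233,.9748])+70.7;l=P[...,:2]@np.array([-.9748,-.2233])+525.7
    c=(d>0)&(g.min(-1)>110)&(g[...,0]-g[...,2]<70)&(P[...,2]>45)&(P[...,2]<125)&(abs(l)<66)&(s>-180)&(s<142)
    z=P[...,2][c];S=s[c];L=l[c];t=z>np.percentile(z,98)-5
    e=read_state()["eef_pos"][:2]
    print(cam,c.sum(),"roll top s",round(S[t].mean(),1),"rng",np.percentile(S,[1,99]).round(1),"l",np.percentile(L,[1,50,99]).round(1),"zmax",round(np.percentile(z,98),1),"tilt",np.degrees(np.polyfit(L[t],S[t],1)[0]).round(1),"tool s",round(float(e@[-.2233,.9748])+70.7,1),"l",round(float(e@[-.9748,-.2233])+525.7,1))
    return p
'''
open("h.py","a").write(cat); exec(cat)
p=roll("wrist"); cv2.imwrite("pics/wrist2.png",p[:,:,::-1]); roll("side")
E
```

```text
clock: 4.82
eef_pos: [560.0, -92.8, 37.5]
eef_rot: [-3.142, 0.0, 1.802]
wrist_force: [-0.9, 0.6, -0.7]
finger_gap: 61.1
finger_force: 0.0
wrist 45570 roll top s -97.0 rng [-136.4  -61.3] l [-59.8  -1.   57.7] zmax 95.8 tilt 0.9 tool s -144.3 l 0.5
side 690 roll top s -149.5 rng [-154.6  -86.3] l [-55.5   6.   60.8] zmax 119.8 tilt -1.4 tool s -144.6 l 0.6
```

View pics/wrist2.png

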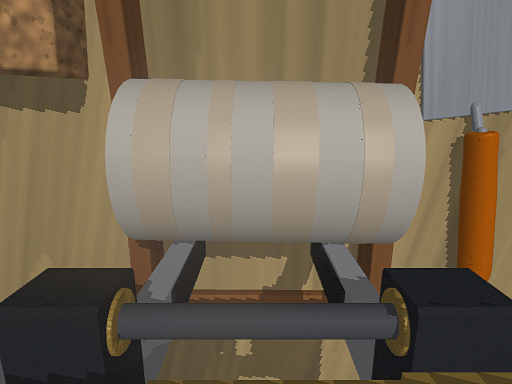

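The wrist view shows the roll square and centred in the channel, at (265,160), touching both fingertips at row 243. Now up the ramp.

```bash
python3 -m handwheel '-.017 .073 0 0 .35;-.017 .073 0 0 .35;-.017 .073 0 0 .35;-.017 .073 .012 0 .35;-.017 .073 .012 0 .35;-.017 .073 .012 0 .35;-.017 .073 .012 0 .35;-.017 .073 .012 0 .35;-.017 .073 .012 0 .35;-.017 .073 .012 0 .35;-.017 .073 .012 0 .35;-.017 .073 .012 0 .35'
python3 -m handwheel '-.017 .073 .012 0 .35;-.017 .073 .012 0 .35;-.017 .073 .012 0 .35;-.017 .073 .012 0 .35;-.017 .073 .012 0 .35;-.017 .073 .012 0 .35;-.017 .073 .012 0 .35;-.017 .073 .012 0 .35;-.017 .073 .012 0 .35;-.017 .073 .012 0 .35;-.017 .073 .012 0 .35;-.017 .073 .012 0 .35'
python3 -c "
from h import *
roll('wrist')"
```

```text
clock: 5.92
eef_pos: [551.8, -57.7, 41.8]
eef_rot: [3.142, -0.0, 1.802]
wrist_force: [1.5, -1.4, -0.3]
finger_gap: 61.4
finger_force: 0.6
clock: 6.92
eef_pos: [543.6, -22.7, 47.6]
eef_rot: [-3.142, -0.0, 1.802]
wrist_force: [0.4, -1.7, 1.1]
finger_gap: 61.2
finger_force: 0.6
wrist 46110 roll top s -25.9 rng [-64.6  10.2] l [-60.1  -0.9  57.4] zmax 105.5 tilt 0.0 tool s -72.3 l 0.8
```

```bash
python3 -m handwheel '-.017 .073 .012 0 .35;-.017 .073 .012 0 .35;-.017 .073 .012 0 .35;-.017 .073 .012 0 .35;-.017 .073 .012 0 .35;-.017 .073 .012 0 .35;-.017 .073 .012 0 .35;-.017 .073 .012 0 .35;-.017 .073 .012 0 .35;-.017 .073 .012 0 .35;-.017 .073 .012 0 .35;-.017 .073 .012 0 .35'
python3 -m handwheel '-.017 .073 .012 0 .35;-.017 .073 .012 0 .35;-.017 .073 .012 0 .35;-.017 .073 .012 0 .35;-.017 .073 .012 0 .35;-.017 .073 .012 0 .35;-.017 .073 .012 0 .35;-.017 .073 .012 0 .35;-.017 .073 .012 0 .35;-.017 .073 .012 0 .35;-.017 .073 .012 0 .35;-.017 .073 .012 0 .35'
python3 -c "
from h import *
roll('wrist')"
```

```text
clock: 7.97
eef_pos: [535.5, 12.4, 53.3]
eef_rot: [3.142, -0.0, 1.802]
wrist_force: [0.3, -1.7, 1.1]
finger_gap: 60.9
finger_force: 0.7
clock: 8.97
eef_pos: [527.3, 47.4, 59.1]
eef_rot: [-3.142, -0.0, 1.802]
wrist_force: [0.0, -1.0, 0.3]
finger_gap: 60.8
finger_force: 0.7
wrist 46559 roll top s 45.7 rng [ 7.3 82. ] l [-59.3  -0.3  58.2] zmax 116.9 tilt -0.5 tool s -0.4 l 1.1
```

```bash
python3 -m handwheel '-.014 .061 .01 0 .35;-.014 .061 .01 0 .35;-.014 .061 .01 0 .35;-.014 .061 .01 0 .35;-.014 .061 .01 0 .35;-.014 .061 .01 0 .35;-.014 .061 .01 0 .35;-.014 .061 .01 0 .35;-.014 .061 .01 0 .35;-.011 .049 .005 0 .35;-.011 .049 0 0 .35;-.011 .049 0 0 .35'
python3 -c "
from h import *
roll('wrist')"
python3 -m handwheel '-.011 .049 0 0 .35;-.011 .049 0 0 .35;-.011 .049 0 0 .35;-.011 .049 0 0 .35;-.011 .049 0 0 .35;-.011 .049 0 0 .35;-.011 .049 0 0 .35;-.011 .049 0 0 .35'
python3 -c "
from h import *
roll('wrist')"
```

```text
clock: 10.02
eef_pos: [520.9, 75.2, 62.8]
eef_rot: [-3.141, -0.0, 1.802]
wrist_force: [-0.3, -0.5, 0.3]
finger_gap: 61.4
finger_force: 0.2
wrist 47108 roll top s 74.5 rng [ 35.9 110.5] l [-59.2  -0.2  58.4] zmax 121.1 tilt -0.4 tool s 28.0 l 1.1
clock: 10.73
eef_pos: [517.5, 90.9, 62.9]
eef_rot: [3.142, -0.0, 1.802]
wrist_force: [0.3, 0.0, -0.1]
finger_gap: 61.2
finger_force: 0.0
wrist 47801 roll top s 106.1 rng [ 51.8 140.9] l [-59.2  -0.2  58.4] zmax 118.2 tilt -0.2 tool s 43.9 l 1.0
```

```bash
python3 -m handwheel '.02 -.1 .1 0 .35;.05 -.2 .2 0 .35;.05 -.2 .4 0 .35;0 0 .7 0 .35;0 0 .7 0 .35;0 0 .7 0 .35;0 0 .4 0 .35;0 0 0 0 .35;0 0 0 0 .35;0 0 0 0 .35;0 0 0 0 .35;0 0 0 0 .35'
python3 -c "
from h import *
p=roll('wrist'); q=roll('scene'); cv2.imwrite('pics/end.png',cv2.hconcat([p,q])[:,:,::-1][:, :]); cv2.imwrite('pics/end.png',cv2.resize(cv2.imread('pics/end.png'),(800,300)))"
```

```text
clock: 11.78
eef_pos: [521.9, 70.5, 189.8]
eef_rot: [-3.14, -0.0, 1.802]
wrist_force: [-0.2, 0.8, 0.9]
finger_gap: 61.2
finger_force: 0.0
wrist 13472 roll top s 106.7 rng [ 78.5 140.9] l [-59.2  -0.5  58.4] zmax 118.0 tilt -0.1 tool s 22.9 l 1.1
scene 864 roll top s 107.6 rng [ 86.3 141.5] l [-61.  -5.  58.] zmax 118.8 tilt 0.0 tool s 22.9 l 1.0
```

View pics/end.png

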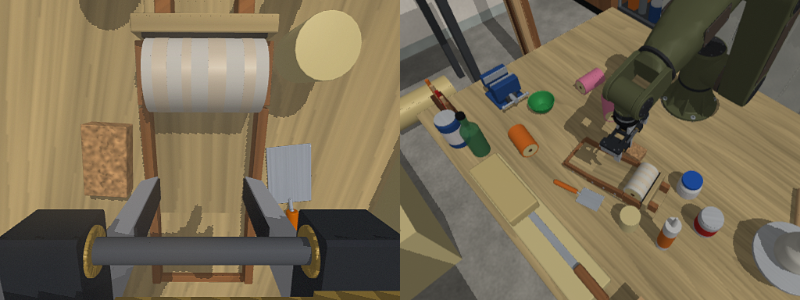

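The roll lies square against the stop (wrist picture, about (205,75)). The hand is clear and the other things on the bench look undisturbed.

```bash
python3 -c "
from cell import *
print(sign_off())"
```

```text
the job is handed in; nothing more can be done
None
```

I pushed the roll up the ramp and over the crest; it measured within about 2 mm of home, square against the stop, with the hand clear, and I handed the job in at about 12 s (`sign_off()` returned no verdict).

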